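# Set out the gears on their assembly stands

## Robot

A 7-joint arm with a two-finger parallel gripper is mounted at the origin on a cart in front of the work surface, level with it; the furniture and walls round the work are solid. World frame = base frame: x ahead of the robot, y to its left, z up, the work surface at z = 0. Lengths are in m, angles in rad, forces in N, time in s.
With the tool pointing down it reaches from about 0.35 to 0.9 m from the base axis. Payload 7.2 kg.
Tool frame: the origin (TCP) lies between the finger pads; the fingertips stand 14 mm ahead of it and the grasp point (between the pads) lies 5 mm behind it (robot.tip_extent is the distance from the TCP to the fingertips, in m); z points along the fingers, y is the line along which they close (so a half turn about z gives the same grasp; the last joint's range is limited). The gripper opens to 88 mm and grips with 3 to 60 N. Pads are 20 mm wide; open, the fingers measure 115 mm over their backs; the gripper's body (75 mm by 178 mm) begins 61 mm behind the grasp point.
Start: joints at [1.042, 0.411, -0.013, 1.596, 0.006, 1.134, -0.082], TCP at [0.278, -0.56, 0.237] pointing down, gripper open.
Joint ranges: [-2.95, 2.95], [-0.29, 1.99], [-1.47, 1.44], [0.14, 2.54], [-1.03, 4.17], [0.13, 1.85], [-2.86, 2.86]. Speed limits (rad/s): [2.39, 2.39, 3.01, 3.01, 3.14, 3.14, 3.14].

## Interface

Orientations are given as a unit quaternion [x, y, z, w].
In Python, from cell import robot, vision gives the robot as it stands.
- The arm moves only by the tool advance, called after "Request:" as name(argument=value, ...) on one line, values as JSON. Schema: {"type":"object","properties":{"steps":{"type":"array","items":{"type":"number"},"minItems":6,"maxItems":60},"aperture":{"type":"number"},"clamp_n":{"type":"number"},"only":{"type":"string"},"quiet":{"type":"boolean"},"lines":{"type":"string"}},"required":["steps"],"additionalProperties":false}. steps is one flat list of numbers that holds 1 to 10 rows one after another, with no inner brackets; each row has 6 numbers: dx, dy, dz in m, then a rotation vector rx, ry, rz in rad; each row is the pose to reach, as a shift and turn from the pose commanded when the call began, along the tool's axes at that moment; what a row does not reach only later rows make up. A row lasts 1/10 s, in which the tool goes at most 0.05 m and 0.15 rad, less where a joint would pass 70% of its speed; a pose out of reach is approached as far as the arm can. aperture is the finger opening in m, set as the call begins (left out keeps the last). The fingers move at their own pace and stop on an object; clamp_n is the grip in N (left out, the last holds). Time passes only in rows, so rows that do not move let the fingers close. The tool returns the time, the measured TCP pose, the force, the opening and the grip force at its end. only (a regular expression) keeps the lines of the reply that match it, lines (a string "A,B") keeps lines A to B, and quiet returns only ok. Input that does not fit is refused with a message, and nothing moves.
- robot.get_state(): the state, without advancing time (a new reading comes with each control period).
- vision.read_camera(name): name is "scene" or "top" or "wrist"; returns a dict with "frame" (384x512x3 uint8, blue, green, red), "range_z" (384x512 float32, m along the optical axis (not along the pixel's ray), 0 where there is no reading), "mtx" (3x3 intrinsics, pixels), "k1" (the pictures are not rectified: a ray, as slopes to the right and down, at radius r is drawn at 1 + k1 r^2 times it, then the intrinsics apply), "cam_to_world" (4x4, takes a point from camera to world coordinates). Camera axes: x right, y down, z forward; pixel columns grow to the right and rows downward; lengths in m; the calibration is good to about 2 mm. A picture is of the moment at which its call begins.
- robot.close_job(): hands the job in; it is judged then, once.
The state is a dict: "clock": time; "q": joint angles; "dq": joint speeds; "effort": joint torques, N m; "tool_pos": TCP position; "tcp_rot": TCP orientation; "contact_force": force on the tool from outside, world axes, zero at the start; "moment": the same for the moment, N m; "grip_width": finger opening in m; "finger_force": force on a finger pad.
Only numpy, scipy, OpenCV 4.12 (cv2) and the standard library are available. Lean on these libraries where they do the work, as an engineer would, in place of code of your own. Each camera call takes 0.05 s, during which the arm holds its last target. There are 200 camera calls.

## Task

Pick out the three gears from the gearbox parts on the bench and stand each one upright, flat on the floor and in the middle of its own assembly stand: the tallest gear on the red stand, the double gear with the bronze hub on the white stand, and the low single gear on the green stand. Do not tip any gear over, and do not disturb the ball bearing, the bronze ring or the pump body.

Things in the scene. Friction and masses are not known exactly. Their poses are not given: they have to be found in the camera images.
- tall_gear: the tallest gear: a dark grey stack of toothed sleeves standing on end, 114 mm high, 66 mm greatest diameter, about 0.6 to 0.9 kg. Round; from its underside up: 64 mm diameter from 0 to 26 mm, 66 mm at 42 to 58, 60 mm at 66 to 92 mm (a good place to grip), top hub 50 mm diameter from 100 to 114 mm. Origin: centre of its underside, z up.
- double_gear: the double gear: two dark grey toothed wheels one above the other with a bronze-coloured hub on top, 78 mm high, about 0.55 to 0.85 kg. Round; lower wheel 86 mm diameter from 0 to 24 mm, upper wheel 73 mm at 42 to 58 mm, bronze hub 60 mm diameter from 62 to 78 mm (grip it here). Origin: centre of its underside, z up.
- low_gear: the low single gear: one dark grey toothed wheel with a plain grey hub on top, 36 mm high, about 0.4 to 0.6 kg. Round; wheel 70 mm diameter from 0 to 22 mm, hub 50 mm diameter from 22 to 36 mm (grip it here). (The toothless grey casting at the rear of the bench is fixed and no gear.) Origin: centre of its underside, z up.
- red_stand: assembly stand for gears, fixed to the bench: a shallow round tray with a red moulded rim, 128 mm outside diameter, rim top 24 mm above the bench; flat black rubber floor 112 mm across, 20 mm above the bench, with a small red dot at its centre. Origin: centre of its underside, z up.
- white_stand: assembly stand for gears, fixed to the bench: a shallow round tray with a white moulded rim, 128 mm outside diameter, rim top 24 mm above the bench; flat black rubber floor 112 mm across, 20 mm above the bench, with a small white dot at its centre. Origin: centre of its underside, z up.
- green_stand: assembly stand for gears, fixed to the bench: a shallow round tray with a green moulded rim, 128 mm outside diameter, rim top 24 mm above the bench; flat black rubber floor 112 mm across, 20 mm above the bench, with a small green dot at its centre. Origin: centre of its underside, z up.
- bearing: bystander: a light grey steel ball bearing lying flat among the gears, 52 mm diameter, 15 mm high, loose. Not a gear. Origin: centre of its underside.
- bronze_ring: bystander: a thin bronze-coloured toothed ring lying flat on the left of the work, 66 mm diameter, 9 mm high, loose. Not one of the gears. Origin: centre of its underside.
- pump: bystander: a grey cast pump body on the right of the work, 66 x 78 mm, 50 mm high, loose. Origin: near the centre of its underside.
Not all that is in view belongs to the job. What is shaped like the tall_gear but blue or orange is not meant.

How it is judged:
By the outcome, as a careful person would: the job done as asked, in the order asked, and still so for the second after the job is handed in, with the robot touching nothing.
It also fails if it takes over 91 s, if anything falls off the work surface, if the arm or the gripper's body presses on something with over 40 N, if the wrist force passes 120 N, or if a joint passes its speed limit or range.

## Working session

There is one attempt and no reset: what is moved stays moved. The work goes in short steps, Python scripts to look and compute and a tool call to move; the robot and the scene stay as the last step left them, time stands still between calls to the robot, and variables do not carry over. Pictures are saved under pics/ and viewed, at most 14 in all, crops included, and the job is handed in when it is done.

```bash
ls; mkdir -p pics; cat > h.py <<'E'
import numpy as np, cv2
from cell import robot, vision
from scipy.spatial.transform import Rotation as R
def cam(n):
    c=vision.read_camera(n); return c
def rays(c,uv):
    uv=np.asarray(uv,float).reshape(-1,2); K=c["mtx"]
    d=np.stack([(uv[:,0]-K[0,2])/K[0,0],(uv[:,1]-K[1,2])/K[1,1]],1); s=d.copy()
    for _ in range(20): s=d/(1+c["k1"]*(s**2).sum(1,keepdims=True))
    return s
def onplane(c,uv,z):
    s=rays(c,uv); T=np.array(c["cam_to_world"]); d=np.c_[s,np.ones(len(s))]@T[:3,:3].T; o=T[:3,3]
    return o+d*((z-o[2])/d[:,2])[:,None]
def cloud(c):
    h,w=c["range_z"].shape; v,u=np.mgrid[:h,:w]; s=rays(c,np.c_[u.ravel(),v.ravel()]); r=c["range_z"].ravel()[:,None]
    T=np.array(c["cam_to_world"]); P=np.c_[s*r,r]@T[:3,:3].T+T[:3,3]; P[r[:,0]==0]=np.nan
    return P.reshape(h,w,3)
E
python3 - <<'E'
from h import *
for n in ["scene","top"]:
    c=cam(n); cv2.imwrite(f"pics/{n}0.png",cv2.resize(c["frame"],(768,576))); np.save(n,c,allow_pickle=True)
    print(n,c["mtx"],c["k1"],np.round(c["cam_to_world"],3))
s=robot.get_state(); print(s["clock"],s["tool_pos"],R.from_quat(s["tcp_rot"]).as_matrix().round(3),s["contact_force"])
E
```

```text
pics
scene [[470.34840685   0.         252.49227456]
 [  0.         470.34840685 194.67756602]
 [  0.           0.           1.        ]] -0.151609144667628 [[ 0.749 -0.421  0.511 -0.155]
 [-0.662 -0.468  0.585 -0.786]
 [-0.007 -0.777 -0.63   0.91 ]
 [ 0.     0.     0.     1.   ]]
top [[433.4961764    0.         255.2629717 ]
 [  0.         433.4961764  191.78691212]
 [  0.           0.           1.        ]] -0.06182055341210888 [[ 0.012 -0.99   0.138  0.386]
 [-1.    -0.014 -0.013 -0.013]
 [ 0.015 -0.138 -0.99   1.168]
 [ 0.     0.     0.     1.   ]]
0.1 [ 0.27765431 -0.55946623  0.23592029] [[ 0.896  0.445 -0.001]
 [ 0.445 -0.896  0.001]
 [-0.    -0.001 -1.   ]] [-0.62052446  0.27921445 -0.42766965]
```

View pics/scene0.png

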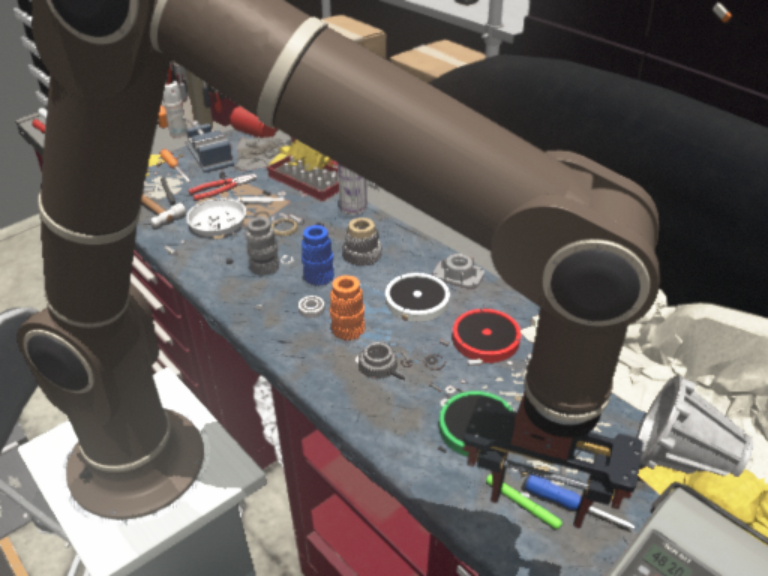

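View pics/top0.png

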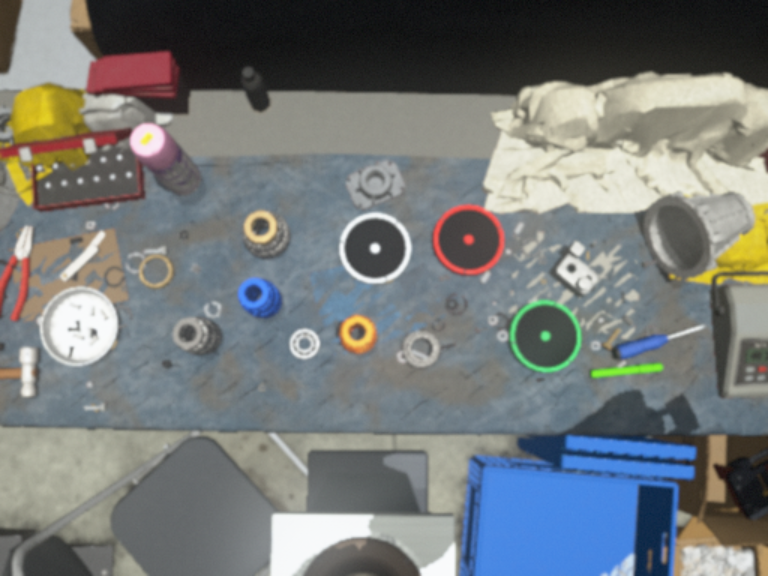

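Both views agree on the layout. Pixels are in the top picture (768 wide):
- **Could be the tall gear:** dark grey stack (197,335), blue (260,297) and orange (358,333). I choose the grey one.
- **Could be the double gear:** bronze-hub stack (266,232), or the flat bronze ring (155,270). I choose the stack.
- **Could be the low gear:** toothed wheel with hub (421,348), toothless casting (376,182), bearing (305,344), or the flat mark (456,303). I choose (421,348).
- **Stands:** white (375,248), red (469,240), green (545,336).

```bash
cat > m.py <<'E'
from h import *
c=cam("top"); P=cloud(c); f=c["frame"]
for n,(u,v),H in [("tall",(197,335),.114),("double",(266,232),.078),("low",(421,348),.036),("blue",(260,297),.114),("orange",(358,333),.114)]:
    u,v=int(u/1.5),int(v/1.5); m=np.zeros(P.shape[:2],bool); m[v-30:v+30,u-30:u+30]=1
    m&=np.abs(P[...,2]-H)<.006
    n_,l,st,ce=cv2.connectedComponentsWithStats(m.astype(np.uint8)); k=1+np.argmax(st[1:,4])
    q=P[l==k]; (x,y),r=cv2.minEnclosingCircle(q[:,:2].astype(np.float32))
    uv=np.argwhere(l==k)[:,::-1].astype(np.float32); cc,_=cv2.minEnclosingCircle(uv)
    print(n,len(q),"cloud",round(x,4),round(y,4),round(2000*r,1),"z",np.median(q[:,2]).round(4),"ray",onplane(c,cc,H)[0].round(4))
hsv=cv2.cvtColor(f,cv2.COLOR_BGR2HSV)
def stands(c,tag):
  hsv=cv2.cvtColor(c["frame"],cv2.COLOR_BGR2HSV)
  for n,lo,hi in [("red",(170,120,80),(180,255,255)),("redb",(0,150,80),(6,255,255)),("white",(0,0,200),(180,40,255)),("green",(55,120,80),(85,255,255))]:
    m=cv2.inRange(hsv,lo,hi); cs,_=cv2.findContours(m,cv2.RETR_EXTERNAL,cv2.CHAIN_APPROX_NONE)
    for k in cs:
        if len(k)<60: continue
        p=onplane(c,k[:,0],.024); (x,y),r=cv2.minEnclosingCircle(p[:,:2].astype(np.float32))
        if .055<r<.075 and .3<x<.9:
            (a,b),ax,_=cv2.fitEllipse(k); print(tag,n,round(x,4),round(y,4),round(2000*r,1),"ell",onplane(c,[a,b],.024)[0,:2].round(4))
stands(c,"top"); stands(cam("scene"),"scene")
cv2.imwrite("pics/crop1.png",cv2.resize(f[110:260,90:400],None,fx=2.5,fy=2.5,interpolation=cv2.INTER_CUBIC))
E
python3 m.py
```

```text
tall 212 cloud 0.4541 0.2901 49.6 z 0.1134 ray [0.4542 0.2892 0.114 ]
double 257 cloud 0.6412 0.1844 58.5 z 0.0772 ray [0.6404 0.184  0.078 ]
low 125 cloud 0.4395 -0.097 50.6 z 0.036 ray [ 0.4396 -0.0966  0.036 ]
blue 209 cloud 0.522 0.1855 50.2 z 0.1137 ray [0.5218 0.1852 0.114 ]
orange 200 cloud 0.4613 0.014 49.0 z 0.1141 ray [0.4613 0.014  0.114 ]
top white 0.4699 0.5151 144.8 ell [0.47   0.5098]
top white 0.5969 0.5135 110.1 ell [0.595  0.5127]
top white 0.6183 -0.0124 129.3 ell [ 0.6176 -0.0123]
top green 0.4632 -0.3165 128.0 ell [ 0.4632 -0.3163]
scene redb 0.6257 -0.1862 139.9 ell [ 0.6287 -0.1882]
scene white 0.6192 -0.014 132.0 ell [ 0.6187 -0.0156]
```

View pics/crop1.png

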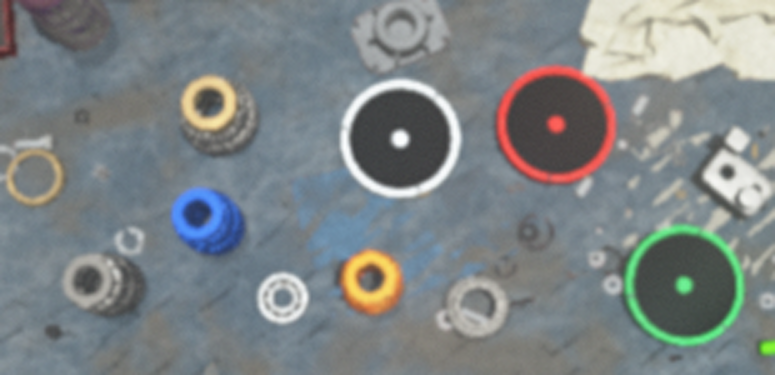

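The crop confirms the choices: grey stack (90,280), bronze-hub double gear (210,105) and low gear (478,305). The bearing (283,298) and bronze ring (35,178) get left alone.

Next I swing toward the tall gear while turning so the fingers close along world x, which clears the orange decoy at the low gear.

Request:
advance(steps=[0.344, -0.354, -0.02, 0, 0, -1.11, 0.344, -0.354, -0.02, 0, 0, -1.11, 0.344, -0.354, -0.02, 0, 0, -1.11, 0.344, -0.354, -0.02, 0, 0, -1.11, 0.344, -0.354, -0.02, 0, 0, -1.11, 0.344, -0.354, -0.02, 0, 0, -1.11, 0.344, -0.354, -0.02, 0, 0, -1.11, 0.344, -0.354, -0.02, 0, 0, -1.11, 0.344, -0.354, -0.02, 0, 0, -1.11, 0.344, -0.354, -0.02, 0, 0, -1.11], aperture=0.088, clamp_n=30)

```text
clock: 1.2
tool_pos: [0.4289, -0.0874, 0.257]
tcp_rot: [0.707, 0.707, 0.0, 0.0]
contact_force: [0.6, -0.4, -0.0]
grip_width: 0.0876
finger_force: 0.0
```

```bash
cat > st.py <<'E'
from h import *
import sys
s=robot.get_state(); M=R.from_quat(s["tcp_rot"]).as_matrix(); p=np.array(s["tool_pos"])
print("t",round(s["clock"],2),"p",p.round(4),"yaw",np.degrees(np.arctan2(M[1,0],M[0,0])).round(2),"z",M[:,2].round(3),"q",np.round(s["q"],2),"F",np.round(s["contact_force"],1),"w",s["grip_width"],"ff",s["finger_force"])
if len(sys.argv)>3: print("tool shift",(M.T@(np.array(sys.argv[1:4],float)-p)).round(4))
E
python3 st.py 0.454 0.290 0.24
python3 - <<'E'
from h import *
c=np.load("top.npy",allow_pickle=True).item(); f=c["frame"].astype(int)
m=((f[...,2]>130)&(f[...,1]<110)&(f[...,0]<110)).astype(np.uint8)
for k in cv2.findContours(m,cv2.RETR_EXTERNAL,cv2.CHAIN_APPROX_NONE)[0]:
    if len(k)<60: continue
    e=cv2.fitEllipse(k); print(e[0],e[1],onplane(c,e[0],.024)[0].round(4))
hsv=cv2.cvtColor(c["frame"],cv2.COLOR_BGR2HSV)
for n,(u,v) in [("red",(469,240)),("white",(375,248)),("green",(545,336))]:
    u,v=int(u/1.5),int(v/1.5); w=(c["frame"][v-8:v+9,u-8:u+9].max(2)>110).astype(np.uint8); ys,xs=np.nonzero(w)
    print(n,len(xs),onplane(c,[xs.mean()+u-8,ys.mean()+v-8],.02)[0].round(4))
E
```

```text
t 1.2 p [ 0.4289 -0.0874  0.257 ] yaw 90.05 z [ 0.001 -0.    -1.   ] q [ 0.58  0.1  -0.52  1.97  0.06  1.08  0.04] F [ 0.6 -0.4 -0. ] w 0.08757972697530876 ff 0.0
tool shift [0.3774 0.0254 0.0169]
(13.936356544494629, 194.30023193359375) (6.705852508544922, 44.616947174072266) [0.5289 0.6218 0.024 ]
(4.237320899963379, 184.45187377929688) (6.684847831726074, 29.262706756591797) [0.5554 0.6514 0.024 ]
(311.7369384765625, 159.81829833984375) (45.46760177612305, 47.11648941040039) [ 0.6343 -0.18    0.024 ]
(38.80498504638672, 97.19343566894531) (6.426361560821533, 47.63958740234375) [0.8021 0.577  0.024 ]
(85.81307983398438, 47.07526779174805) (21.99289894104004, 68.00231170654297) [0.9513 0.4558 0.024 ]
red 52 [ 0.6366 -0.1816  0.02  ]
white 56 [ 0.6183 -0.012   0.02  ]
green 49 [ 0.4639 -0.3179  0.02  ]
```

Request:
advance(steps=[0.377, 0.025, 0.017, 0, 0, 0, 0.377, 0.025, 0.017, 0, 0, 0, 0.377, 0.025, 0.017, 0, 0, 0, 0.377, 0.025, 0.017, 0, 0, 0, 0.377, 0.025, 0.017, 0, 0, 0, 0.377, 0.025, 0.017, 0, 0, 0, 0.377, 0.025, 0.017, 0, 0, 0, 0.377, 0.025, 0.017, 0, 0, 0, 0.377, 0.025, 0.017, 0, 0, 0, 0.377, 0.025, 0.017, 0, 0, 0])

```text
clock: 2.2
tool_pos: [0.4532, 0.2872, 0.2392]
tcp_rot: [0.707, 0.708, -0.001, -0.0]
contact_force: [-0.6, -0.8, -0.1]
grip_width: 0.0878
finger_force: 0.0
```

```bash
python3 st.py 0.454 0.290 0.074
python3 - <<'E'
from h import *
c=cam("wrist"); P=cloud(c); cv2.imwrite("pics/w1.png",c["frame"])
m=(np.abs(P[...,2]-.114)<.006).astype(np.uint8)&(np.hypot(P[...,0]-.454,P[...,1]-.29)<.06)
q=P[m>0]; print(len(q)); 
if len(q)>5: print(cv2.minEnclosingCircle(q[:,:2].astype(np.float32)))
E
```

```text
t 2.2 p [0.4532 0.2872 0.2392] yaw 90.08 z [-0.001 -0.001 -1.   ] q [-0.06  0.35 -0.75  1.77  0.26  1.12 -0.89] F [-0.6 -0.8 -0.1] w 0.0877694008207974 ff 0.0
tool shift [0.0029 0.0009 0.1652]
1466
((0.45608001947402954, 0.2879525423049927), 0.0248101819306612)
```

View pics/w1.png

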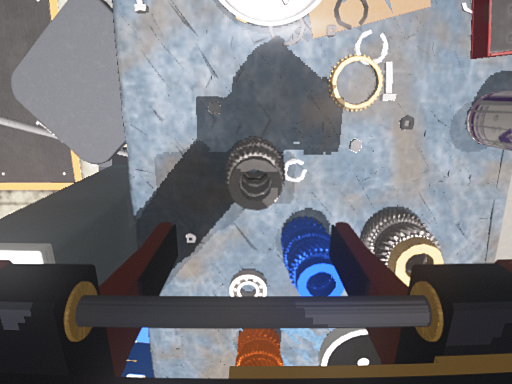

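The wrist view shows the grey stack at (256,180), clear of the blue decoy (312,260). Its measured centre is (0.455, 0.289). Going down.

Request:
advance(steps=[0.001, 0.001, 0.05, 0, 0, 0, 0.001, 0.001, 0.09, 0, 0, 0, 0.001, 0.001, 0.125, 0, 0, 0, 0.001, 0.001, 0.15, 0, 0, 0, 0.001, 0.001, 0.165, 0, 0, 0, 0.001, 0.001, 0.165, 0, 0, 0, 0.001, 0.001, 0.165, 0, 0, 0])

```text
clock: 2.95
tool_pos: [0.4553, 0.2879, 0.0756]
tcp_rot: [0.707, 0.707, 0.0, 0.0]
contact_force: [-0.6, 0.1, 0.7]
grip_width: 0.0875
finger_force: 0.0
```

```bash
python3 st.py 0.455 0.289 0.074
```

```text
t 2.95 p [0.4553 0.2879 0.0756] yaw 89.94 z [ 0.001  0.    -1.   ] q [-0.16  0.55 -0.64  1.93  0.45  0.81 -1.05] F [-0.6  0.1  0.7] w 0.08753707936384272 ff 0.0
tool shift [ 0.0011 -0.0003  0.0016]
```

Close with 35 N, then lift a little and check.

Request:
advance(steps=[0, 0, 0, 0, 0, 0, 0, 0, 0, 0, 0, 0, 0, 0, 0, 0, 0, 0, 0, 0, 0, 0, 0, 0, 0, 0, 0, 0, 0, 0, 0, 0, 0, 0, 0, 0, 0, 0, 0, 0, 0, 0, 0, 0, 0, 0, 0, 0], aperture=0.04, clamp_n=35)

```text
clock: 3.75
tool_pos: [0.4548, 0.2883, 0.0751]
tcp_rot: [0.707, 0.707, 0.0, 0.0]
contact_force: [-0.9, -1.1, 6.0]
grip_width: 0.0587
finger_force: 35.0
```

```bash
python3 st.py
```

```text
t 3.75 p [0.4548 0.2883 0.0751] yaw 89.99 z [ 0.001 -0.    -1.   ] q [-0.17  0.55 -0.64  1.93  0.45  0.81 -1.05] F [-0.9 -1.1  6. ] w 0.05867638415774618 ff 35.00103126978502
```

Request:
advance(steps=[0, 0, -0.01, 0, 0, 0, 0, 0, -0.03, 0, 0, 0, 0, 0, -0.06, 0, 0, 0, 0, 0, -0.1, 0, 0, 0, 0, 0, -0.14, 0, 0, 0, 0, 0, -0.17, 0, 0, 0, 0, 0, -0.18, 0, 0, 0, 0, 0, -0.18, 0, 0, 0])

```text
clock: 4.55
tool_pos: [0.4547, 0.2882, 0.2552]
tcp_rot: [0.707, 0.707, 0.001, 0.0]
contact_force: [-0.2, -0.9, -6.2]
grip_width: 0.059
finger_force: 35.0
```

```bash
python3 st.py 0.635 -0.181 0.255
python3 - <<'E'
from h import *
c=cam("scene"); cv2.imwrite("pics/s1.png",cv2.resize(c["frame"][80:300,100:400],None,fx=2,fy=2))
E
```

```text
t 4.55 p [0.4547 0.2882 0.2552] yaw 89.99 z [ 0.001  0.    -1.   ] q [-0.06  0.34 -0.76  1.75  0.25  1.15 -0.89] F [-0.2 -0.9 -6.2] w 0.05901409305486639 ff 34.99900286144111
tool shift [-4.692e-01  1.804e-01  3.000e-04]
```

View pics/s1.png

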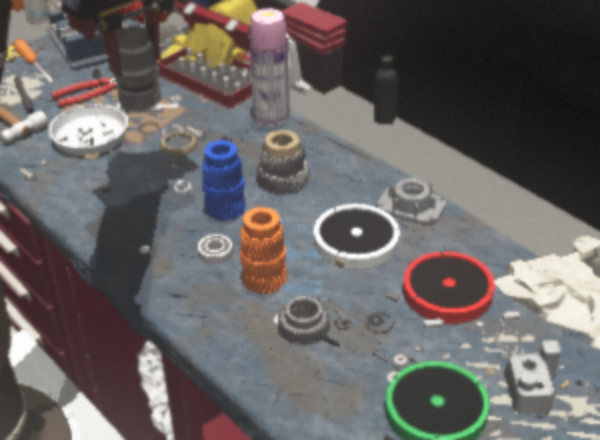

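The grey stack hangs upright in the gripper at (138,65), and 6.2 N agrees with its mass. Carrying it to the red stand.

Request:
advance(steps=[-0.02, 0.008, 0, 0, 0, 0, -0.05, 0.02, 0, 0, 0, 0, -0.09, 0.035, 0, 0, 0, 0, -0.13, 0.05, 0, 0, 0, 0, -0.17, 0.065, 0, 0, 0, 0, -0.21, 0.08, 0, 0, 0, 0, -0.25, 0.095, 0, 0, 0, 0, -0.29, 0.11, 0, 0, 0, 0, -0.33, 0.126, 0, 0, 0, 0, -0.36, 0.138, 0, 0, 0, 0])

```text
clock: 5.6
tool_pos: [0.5918, -0.0754, 0.2513]
tcp_rot: [0.708, 0.706, -0.002, -0.001]
contact_force: [1.3, 0.3, -6.8]
grip_width: 0.0587
finger_force: 35.0
```

Request:
advance(steps=[-0.04, 0.015, 0, 0, 0, 0, -0.07, 0.027, 0, 0, 0, 0, -0.095, 0.037, 0, 0, 0, 0, -0.109, 0.042, 0, 0, 0, 0, -0.109, 0.042, 0, 0, 0, 0, -0.109, 0.042, 0, 0, 0, 0])

```text
clock: 6.2
tool_pos: [0.6339, -0.1792, 0.2531]
tcp_rot: [0.707, 0.708, -0.0, -0.002]
contact_force: [-0.2, 0.7, -7.5]
grip_width: 0.0588
finger_force: 35.0
```

```bash
python3 st.py 0.635 -0.181 0.10
python3 - <<'E'
from h import *
c=cam("wrist"); cv2.imwrite("pics/w2.png",c["frame"]); P=cloud(c); f=c["frame"].astype(int)
m=((f[...,2]>110)&(f[...,1]<80)&(f[...,0]<80)&(np.abs(P[...,2]-.022)<.01)&(np.hypot(P[...,0]-.635,P[...,1]+.181)<.09))
k=np.argwhere(m)[:,::-1]; p=onplane(c,k,.024); print(len(k)); 
A=np.c_[2*p[:,:2],np.ones(len(p))]; r=np.linalg.lstsq(A,(p[:,:2]**2).sum(1),rcond=None)[0]; print("red ring fit",r[:2].round(4),np.sqrt(r[2]+r[0]**2+r[1]**2).round(4))
E
```

```text
t 6.2 p [ 0.6339 -0.1792  0.2531] yaw 90.06 z [-0.002  0.002 -1.   ] q [ 0.57  0.52 -0.55  1.45  0.28  1.25 -0.01] F [-0.2  0.7 -7.5] w 0.0587814124520237 ff 34.99910190759692
tool shift [-0.0021  0.0015  0.1531]
903
red ring fit [ 0.6379 -0.1781] 0.0555
```

View pics/w2.png

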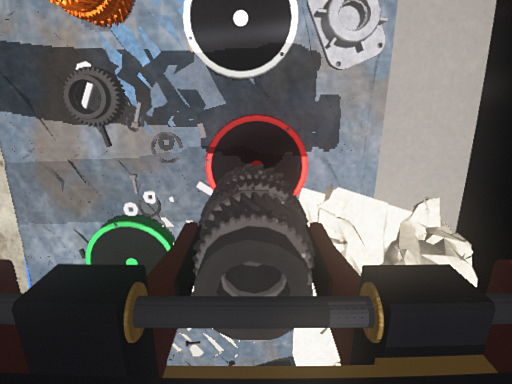

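Request:
advance(steps=[-0.001, 0.001, 0.02, 0, 0, 0, -0.001, 0.001, 0.05, 0, 0, 0, -0.001, 0.001, 0.085, 0, 0, 0, -0.001, 0.001, 0.115, 0, 0, 0, -0.001, 0.001, 0.135, 0, 0, 0, -0.001, 0.001, 0.145, 0, 0, 0, -0.001, 0.001, 0.145, 0, 0, 0, -0.001, 0.001, 0.145, 0, 0, 0])

```text
clock: 7.05
tool_pos: [0.6363, -0.181, 0.1109]
tcp_rot: [0.707, 0.707, 0.001, 0.001]
contact_force: [1.0, -0.6, -5.5]
grip_width: 0.0585
finger_force: 35.0
```

```bash
python3 st.py 0.6355 -0.181 0.0955
```

```text
t 7.05 p [ 0.6363 -0.181   0.1109] yaw 90.05 z [ 0.002 -0.    -1.   ] q [ 0.55  0.65 -0.51  1.6   0.36  0.99 -0.08] F [ 1.  -0.6 -5.5] w 0.05853742395272252 ff 34.99886540172156
tool shift [ 0.0001 -0.0009  0.0154]
```

Request:
advance(steps=[0, 0, 0.005, 0, 0, 0, 0, 0, 0.009, 0, 0, 0, 0, 0, 0.012, 0, 0, 0, 0, 0, 0.014, 0, 0, 0, 0, 0, 0.015, 0, 0, 0, 0, 0, 0.016, 0, 0, 0, 0, 0, 0.016, 0, 0, 0])

```text
clock: 7.75
tool_pos: [0.6356, -0.1817, 0.0952]
tcp_rot: [0.707, 0.707, -0.0, 0.0]
contact_force: [-5.2, 0.8, 6.5]
grip_width: 0.059
finger_force: 35.0
```

```bash
python3 st.py
```

```text
t 7.75 p [ 0.6356 -0.1817  0.0952] yaw 89.99 z [ 0.    -0.001 -1.   ] q [ 0.54  0.67 -0.5   1.61  0.37  0.96 -0.09] F [-5.2  0.8  6.5] w 0.0590397251498502 ff 35.00130612635985
```

Seated (+6.5 N). Releasing, waiting, then retreating straight up.

Request:
advance(steps=[0, 0, 0, 0, 0, 0, 0, 0, 0, 0, 0, 0, 0, 0, 0, 0, 0, 0, 0, 0, 0, 0, 0, 0, 0, 0, 0, 0, 0, 0, 0, 0, 0, 0, 0, 0], aperture=0.088)

```text
clock: 8.35
tool_pos: [0.6357, -0.1818, 0.0936]
tcp_rot: [0.707, 0.707, 0.0, 0.0]
contact_force: [-0.0, -0.2, 0.2]
grip_width: 0.0875
finger_force: 0.0
```

Request:
advance(steps=[0, 0, -0.02, 0, 0, 0, 0, 0, -0.05, 0, 0, 0, 0, 0, -0.1, 0, 0, 0, 0, 0, -0.14, 0, 0, 0, 0, 0, -0.16, 0, 0, 0, 0, 0, -0.16, 0, 0, 0])

```text
clock: 8.95
tool_pos: [0.6373, -0.1818, 0.2576]
tcp_rot: [0.707, 0.707, 0.002, 0.003]
contact_force: [-0.4, -0.3, -0.0]
grip_width: 0.0878
finger_force: 0.0
```

```bash
python3 st.py 0.641 0.184 0.25
cat > top.py <<'E'
from h import *
import sys
c=cam("top"); P=cloud(c); H,x0,y0=map(float,sys.argv[1:4])
m=(np.abs(P[...,2]-H)<.005)&(np.hypot(P[...,0]-x0,P[...,1]-y0)<.05); q=P[m]; print(len(q))
if len(q)>5:
    cc,r=cv2.minEnclosingCircle(np.argwhere(m)[:,::-1].astype(np.float32)); print("cloud",cv2.minEnclosingCircle(q[:,:2].astype(np.float32)),"ray",onplane(c,cc,H)[0].round(4),"z",np.median(q[:,2]),"tilt",np.ptp(q[:,2]))
if len(sys.argv)>4: cv2.imwrite("pics/"+sys.argv[4],cv2.resize(c["frame"][100:260,90:440],None,fx=2.2,fy=2.2))
E
python3 top.py 0.134 0.635 -0.181
```

```text
t 8.95 p [ 0.6373 -0.1818  0.2576] yaw 89.99 z [ 0.006 -0.002 -1.   ] q [ 0.57  0.52 -0.55  1.45  0.28  1.25 -0.01] F [-0.4 -0.3 -0. ] w 0.0877546258473812 ff 0.0
tool shift [0.3658 0.0036 0.007 ]
112
cloud ((0.6351127624511719, -0.1794881373643875), 0.024137889966368675) ray [ 0.635  -0.1796  0.134 ] z 0.13363940493063986 tilt 0.009053243144427014
```

The tall gear is on the red stand, centred. Now the double gear.

Request:
advance(steps=[0.05, 0.001, 0, 0, 0, 0, 0.1, 0.002, 0, 0, 0, 0, 0.15, 0.003, 0, 0, 0, 0, 0.2, 0.004, 0, 0, 0, 0, 0.25, 0.004, 0, 0, 0, 0, 0.3, 0.004, 0, 0, 0, 0, 0.34, 0.004, 0, 0, 0, 0, 0.366, 0.004, 0, 0, 0, 0, 0.366, 0.004, 0, 0, 0, 0, 0.366, 0.004, 0, 0, 0, 0])

```text
clock: 10.0
tool_pos: [0.6389, 0.1841, 0.2516]
tcp_rot: [0.707, 0.708, -0.001, -0.0]
contact_force: [0.6, -0.5, 0.4]
grip_width: 0.0874
finger_force: 0.0
```

```bash
python3 st.py 0.641 0.184 0.077
python3 - <<'E'
from h import *
c=cam("wrist"); P=cloud(c)
m=(np.abs(P[...,2]-.078)<.004)&(np.hypot(P[...,0]-.641,P[...,1]-.184)<.06)
q=P[m]; print(len(q),cv2.minEnclosingCircle(q[:,:2].astype(np.float32)))
E
python3 top.py 0.134 0.635 -0.181
```

```text
t 10.0 p [0.6389 0.1841 0.2516] yaw 90.08 z [-0.003 -0.001 -1.   ] q [ 0.04  0.54 -0.61  1.44  0.32  1.26 -0.6 ] F [ 0.6 -0.5  0.4] w 0.08741465994997773 ff 0.0
tool shift [1.000e-04 2.500e-03 1.746e-01]
1380 ((0.6429244875907898, 0.18284998834133148), 0.028644567355513573)
207
cloud ((0.6351596117019653, -0.18015381693840027), 0.025137586519122124) ray [ 0.6351 -0.1799  0.134 ] z 0.13383157864690265 tilt 0.009360028051113911
```

Request:
advance(steps=[0, 0.002, 0.05, 0, 0, 0, 0, 0.002, 0.09, 0, 0, 0, 0, 0.002, 0.125, 0, 0, 0, 0, 0.002, 0.155, 0, 0, 0, 0, 0.002, 0.17, 0, 0, 0, 0, 0.002, 0.174, 0, 0, 0, 0, 0.002, 0.174, 0, 0, 0, 0, 0.002, 0.174, 0, 0, 0])

```text
clock: 10.9
tool_pos: [0.6427, 0.1844, 0.0814]
tcp_rot: [0.707, 0.707, 0.001, 0.001]
contact_force: [-0.7, 0.5, -0.1]
grip_width: 0.088
finger_force: 0.0
```

```bash
python3 st.py 0.641 0.1835 0.0765
```

```text
t 10.9 p [0.6427 0.1844 0.0814] yaw 89.97 z [ 0.002  0.001 -1.   ] q [ 0.01  0.7  -0.55  1.6   0.43  0.96 -0.68] F [-0.7  0.5 -0.1] w 0.08797455986607988 ff 0.0
tool shift [-0.0009 -0.0017  0.0049]
```

Request:
advance(steps=[-0.001, -0.001, 0.003, 0, 0, 0, -0.001, -0.001, 0.005, 0, 0, 0, -0.001, -0.001, 0.005, 0, 0, 0])

```text
clock: 11.2
tool_pos: [0.6406, 0.1831, 0.0749]
tcp_rot: [0.707, 0.707, 0.0, 0.0]
contact_force: [-0.4, 0.3, 0.3]
grip_width: 0.088
finger_force: 0.0
```

Request:
advance(steps=[0, 0, 0, 0, 0, 0, 0, 0, 0, 0, 0, 0, 0, 0, 0, 0, 0, 0, 0, 0, 0, 0, 0, 0, 0, 0, 0, 0, 0, 0, 0, 0, 0, 0, 0, 0, 0, 0, 0, 0, 0, 0, 0, 0, 0, 0, 0, 0], aperture=0.045, clamp_n=40)

```text
clock: 12.0
tool_pos: [0.6413, 0.1832, 0.0749]
tcp_rot: [0.707, 0.707, 0.001, 0.0]
contact_force: [4.7, 0.4, -1.2]
grip_width: 0.059
finger_force: 40.0
```

```bash
python3 st.py
```

```text
t 12.0 p [0.6413 0.1832 0.0749] yaw 89.99 z [ 0.001  0.    -1.   ] q [ 0.01  0.71 -0.55  1.6   0.43  0.95 -0.68] F [ 4.7  0.4 -1.2] w 0.05902961703436024 ff 40.00001054664608
```

Request:
advance(steps=[0, 0, -0.01, 0, 0, 0, 0, 0, -0.03, 0, 0, 0, 0, 0, -0.06, 0, 0, 0, 0, 0, -0.09, 0, 0, 0, 0, 0, -0.11, 0, 0, 0, 0, 0, -0.12, 0, 0, 0, 0, 0, -0.12, 0, 0, 0])

```text
clock: 12.7
tool_pos: [0.64, 0.1833, 0.1952]
tcp_rot: [0.707, 0.707, -0.0, -0.0]
contact_force: [-0.9, 0.8, -7.8]
grip_width: 0.0588
finger_force: 40.0
```

Request:
advance(steps=[-0.02, -0.002, 0, 0, 0, 0, -0.05, -0.005, 0, 0, 0, 0, -0.09, -0.01, 0, 0, 0, 0, -0.13, -0.015, 0, 0, 0, 0, -0.165, -0.02, 0, 0, 0, 0, -0.185, -0.022, 0, 0, 0, 0, -0.195, -0.023, 0, 0, 0, 0, -0.195, -0.023, 0, 0, 0, 0, -0.195, -0.023, 0, 0, 0, 0])

```text
clock: 13.6
tool_pos: [0.6173, -0.0099, 0.194]
tcp_rot: [0.707, 0.708, 0.0, -0.001]
contact_force: [0.9, 1.8, -7.4]
grip_width: 0.0586
finger_force: 40.0
```

```bash
python3 st.py 0.618 -0.0125 0.0955
```

```text
t 13.6 p [ 0.6173 -0.0099  0.194 ] yaw 90.09 z [-0.001  0.002 -1.   ] q [ 0.36  0.51 -0.6   1.63  0.31  1.1  -0.32] F [ 0.9  1.8 -7.4] w 0.0586371423488362 ff 39.99791662150528
tool shift [-0.0028  0.0008  0.0985]
```

Request:
advance(steps=[-0.001, 0.001, 0.02, 0, 0, 0, -0.001, 0.001, 0.045, 0, 0, 0, -0.001, 0.001, 0.065, 0, 0, 0, -0.001, 0.001, 0.08, 0, 0, 0, -0.001, 0.001, 0.087, 0, 0, 0, -0.001, 0.001, 0.087, 0, 0, 0, -0.001, 0.001, 0.087, 0, 0, 0])

```text
clock: 14.3
tool_pos: [0.6192, -0.0122, 0.1084]
tcp_rot: [0.707, 0.707, 0.001, 0.0]
contact_force: [0.2, 0.4, -6.9]
grip_width: 0.0589
finger_force: 40.0
```

```bash
python3 st.py 0.618 -0.0125 0.095
```

```text
t 14.3 p [ 0.6192 -0.0122  0.1084] yaw 90.03 z [ 0.001  0.    -1.   ] q [ 0.33  0.6  -0.56  1.71  0.38  0.94 -0.37] F [ 0.2  0.4 -6.9] w 0.05892883550272209 ff 39.99794323579408
tool shift [-0.0003 -0.0012  0.0134]
```

Request:
advance(steps=[0, -0.001, 0.004, 0, 0, 0, 0, -0.001, 0.008, 0, 0, 0, 0, -0.001, 0.011, 0, 0, 0, 0, -0.001, 0.013, 0, 0, 0, 0, -0.001, 0.013, 0, 0, 0, 0, -0.001, 0.013, 0, 0, 0])

```text
clock: 14.9
tool_pos: [0.6176, -0.0129, 0.0949]
tcp_rot: [0.707, 0.707, -0.0, 0.0]
contact_force: [-1.0, -0.4, -3.9]
grip_width: 0.0588
finger_force: 40.0
```

```bash
python3 st.py
```

```text
t 14.9 p [ 0.6176 -0.0129  0.0949] yaw 89.99 z [ 0. -0. -1.] q [ 0.33  0.61 -0.55  1.72  0.39  0.92 -0.38] F [-1.  -0.4 -3.9] w 0.058841396934960676 ff 39.998966374550946
```

Partly seated, so 1 mm more before releasing and rising.

Request:
advance(steps=[0, 0, 0.001, 0, 0, 0, 0, 0, 0.001, 0, 0, 0, 0, 0, 0.001, 0, 0, 0])

```text
clock: 15.2
tool_pos: [0.6177, -0.0129, 0.0947]
tcp_rot: [0.707, 0.707, -0.0, 0.0]
contact_force: [-4.3, -1.5, 5.5]
grip_width: 0.0586
finger_force: 40.0
```

Request:
advance(steps=[0, 0, 0, 0, 0, 0, 0, 0, 0, 0, 0, 0, 0, 0, 0, 0, 0, 0, 0, 0, 0, 0, 0, 0, 0, 0, 0, 0, 0, 0, 0, 0, 0, 0, 0, 0], aperture=0.088)

```text
clock: 15.8
tool_pos: [0.6177, -0.0127, 0.0936]
tcp_rot: [0.707, 0.707, 0.0, 0.0]
contact_force: [-0.6, 0.5, -0.0]
grip_width: 0.0877
finger_force: 0.0
```

Request:
advance(steps=[0, 0, -0.02, 0, 0, 0, 0, 0, -0.05, 0, 0, 0, 0, 0, -0.09, 0, 0, 0, 0, 0, -0.12, 0, 0, 0, 0, 0, -0.13, 0, 0, 0, 0, 0, -0.13, 0, 0, 0])

```text
clock: 16.4
tool_pos: [0.6183, -0.0127, 0.2249]
tcp_rot: [0.707, 0.707, 0.001, 0.001]
contact_force: [-0.0, 0.1, -0.8]
grip_width: 0.088
finger_force: 0.0
```

```bash
python3 st.py 0.4395 -0.097 0.20
```

```text
t 16.4 p [ 0.6183 -0.0127  0.2249] yaw 89.99 z [ 0.003 -0.    -1.   ] q [ 0.37  0.48 -0.61  1.6   0.29  1.15 -0.3 ] F [-0.   0.1 -0.8] w 0.08798648024225857 ff 0.0
tool shift [-0.0843 -0.1789  0.0244]
```

Request:
advance(steps=[-0.02, -0.04, 0, 0, 0, 0, -0.04, -0.08, 0, 0, 0, 0, -0.06, -0.13, 0, 0, 0, 0, -0.075, -0.16, 0.01, 0, 0, 0, -0.084, -0.179, 0.024, 0, 0, 0, -0.084, -0.179, 0.024, 0, 0, 0, -0.084, -0.179, 0.024, 0, 0, 0])

```text
clock: 17.1
tool_pos: [0.4385, -0.0968, 0.199]
tcp_rot: [0.707, 0.707, -0.0, -0.001]
contact_force: [0.7, 1.0, -0.6]
grip_width: 0.088
finger_force: 0.0
```

```bash
python3 st.py 0.4395 -0.097 0.0385
python3 - <<'E'
from h import *
c=cam("wrist"); P=cloud(c); cv2.imwrite("pics/w3.png",c["frame"])
m=(np.abs(P[...,2]-.036)<.004)&(np.hypot(P[...,0]-.4395,P[...,1]+.097)<.05)
q=P[m]; print(len(q),cv2.minEnclosingCircle(q[:,:2].astype(np.float32)))
E
python3 top.py 0.098 0.618 -0.012
```

```text
t 17.1 p [ 0.4385 -0.0968  0.199 ] yaw 89.96 z [-0.001  0.001 -1.   ] q [ 0.68  0.21 -0.64  2.02  0.15  0.96 -0.04] F [ 0.7  1.  -0.6] w 0.08796305695460802 ff 0.0
tool shift [-0.0003  0.0012  0.1604]
797 ((0.4406449794769287, -0.09875938296318054), 0.02520916238427162)
260
cloud ((0.6167766451835632, -0.011706476099789143), 0.029105737805366516) ray [ 0.6155 -0.0115  0.098 ] z 0.09759832843291383 tilt 0.009330713686275693
```

View pics/w3.png

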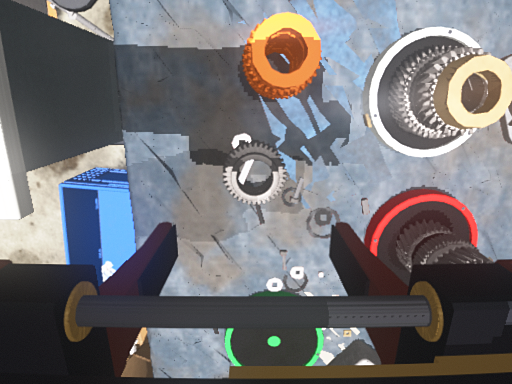

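The double gear stands on the white stand (425,90) with its centre within 2 mm. The low gear is at (254,172), toothed with a grey hub, and the orange decoy at (283,55) is clear. Descending.

Request:
advance(steps=[-0.001, 0, 0.04, 0, 0, 0, -0.001, 0, 0.08, 0, 0, 0, -0.001, 0, 0.115, 0, 0, 0, -0.001, 0, 0.14, 0, 0, 0, -0.001, 0, 0.15, 0, 0, 0, -0.001, 0, 0.152, 0, 0, 0, -0.001, 0, 0.152, 0, 0, 0, -0.001, 0, 0.152, 0, 0, 0])

```text
clock: 18.0
tool_pos: [0.4397, -0.0978, 0.0488]
tcp_rot: [0.707, 0.707, 0.001, 0.001]
contact_force: [-0.2, 0.3, 0.6]
grip_width: 0.0876
finger_force: 0.0
```

```bash
python3 st.py 0.440 -0.0975 0.039
```

```text
t 18.0 p [ 0.4397 -0.0978  0.0488] yaw 90.01 z [ 0.002 -0.001 -1.   ] q [ 0.55  0.45 -0.53  2.15  0.39  0.63 -0.26] F [-0.2  0.3  0.6] w 0.0876151055634527 ff 0.0
tool shift [0.0003 0.0002 0.0098]
```

Request:
advance(steps=[0, 0, 0.004, 0, 0, 0, 0, 0, 0.007, 0, 0, 0, 0, 0, 0.009, 0, 0, 0, 0, 0, 0.009, 0, 0, 0, 0, 0, 0.009, 0, 0, 0])

```text
clock: 18.5
tool_pos: [0.4385, -0.0978, 0.0386]
tcp_rot: [0.707, 0.707, -0.0, -0.0]
contact_force: [-0.2, -1.3, 0.3]
grip_width: 0.0877
finger_force: 0.0
```

```bash
python3 st.py 0.440 -0.0975 0.039
```

```text
t 18.5 p [ 0.4385 -0.0978  0.0386] yaw 90.0 z [-0. -0. -1.] q [ 0.54  0.47 -0.52  2.16  0.4   0.6  -0.27] F [-0.2 -1.3  0.3] w 0.08774869675083118 ff 0.0
tool shift [ 0.0003  0.0015 -0.0004]
```

Request:
advance(steps=[0, 0.001, 0, 0, 0, 0, 0, 0.001, 0, 0, 0, 0, 0, 0.001, 0, 0, 0, 0, 0, 0.001, 0, 0, 0, 0, 0, 0.001, 0, 0, 0, 0, 0, 0.001, 0, 0, 0, 0, 0, 0.001, 0, 0, 0, 0, 0, 0.001, 0, 0, 0, 0, 0, 0.001, 0, 0, 0, 0], aperture=0.035, clamp_n=40)

```text
clock: 19.4
tool_pos: [0.4395, -0.0978, 0.0386]
tcp_rot: [0.707, 0.707, -0.0, -0.0]
contact_force: [-1.0, 0.3, 0.5]
grip_width: 0.0481
finger_force: 40.0
```

```bash
python3 st.py
```

```text
t 19.4 p [ 0.4395 -0.0978  0.0386] yaw 90.0 z [-0. -0. -1.] q [ 0.54  0.47 -0.52  2.16  0.4   0.61 -0.27] F [-1.   0.3  0.5] w 0.04807377931858141 ff 39.96982662683877
```

Request:
advance(steps=[0, 0, -0.01, 0, 0, 0, 0, 0, -0.03, 0, 0, 0, 0, 0, -0.06, 0, 0, 0, 0, 0, -0.09, 0, 0, 0, 0, 0, -0.1, 0, 0, 0, 0, 0, -0.1, 0, 0, 0])

```text
clock: 20.0
tool_pos: [0.4402, -0.0982, 0.1397]
tcp_rot: [0.707, 0.707, 0.0, 0.001]
contact_force: [1.2, 0.0, -5.1]
grip_width: 0.0478
finger_force: 39.8
```

Request:
advance(steps=[-0.02, 0.002, 0, 0, 0, 0, -0.05, 0.005, 0, 0, 0, 0, -0.09, 0.01, 0, 0, 0, 0, -0.13, 0.014, 0, 0, 0, 0, -0.17, 0.018, 0, 0, 0, 0, -0.2, 0.022, 0, 0, 0, 0, -0.219, 0.024, 0, 0, 0, 0, -0.219, 0.024, 0, 0, 0, 0, -0.219, 0.024, 0, 0, 0, 0])

```text
clock: 20.9
tool_pos: [0.4631, -0.3155, 0.1373]
tcp_rot: [0.707, 0.707, 0.0, -0.001]
contact_force: [0.5, -0.1, -5.8]
grip_width: 0.0478
finger_force: 39.8
```

```bash
python3 st.py 0.4635 -0.317 0.0586
```

```text
t 20.9 p [ 0.4631 -0.3155  0.1373] yaw 90.02 z [-0.002  0.002 -1.   ] q [ 0.91  0.46 -0.52  1.83  0.28  0.92  0.26] F [ 0.5 -0.1 -5.8] w 0.04782958106325798 ff 39.840120489570836
tool shift [-0.0017  0.0006  0.0787]
```

Request:
advance(steps=[-0.001, 0, 0.02, 0, 0, 0, -0.001, 0, 0.04, 0, 0, 0, -0.001, 0, 0.055, 0, 0, 0, -0.001, 0, 0.065, 0, 0, 0, -0.001, 0, 0.068, 0, 0, 0, -0.001, 0, 0.068, 0, 0, 0, -0.001, 0, 0.068, 0, 0, 0])

```text
clock: 21.6
tool_pos: [0.4641, -0.3179, 0.0713]
tcp_rot: [0.707, 0.707, 0.0, 0.001]
contact_force: [-0.2, -0.0, -4.9]
grip_width: 0.0476
finger_force: 39.8
```

```bash
python3 st.py 0.4635 -0.317 0.0586
```

```text
t 21.6 p [ 0.4641 -0.3179  0.0713] yaw 90.01 z [ 0.001 -0.001 -1.   ] q [ 0.87  0.55 -0.48  1.88  0.34  0.79  0.21] F [-0.2 -0.  -4.9] w 0.047565216054912214 ff 39.84083888557507
tool shift [ 0.0009 -0.0006  0.0127]
```

Request:
advance(steps=[0.001, 0, 0.004, 0, 0, 0, 0.001, 0, 0.008, 0, 0, 0, 0.001, 0, 0.011, 0, 0, 0, 0.001, 0, 0.0125, 0, 0, 0, 0.001, 0, 0.013, 0, 0, 0, 0.001, 0, 0.013, 0, 0, 0])

```text
clock: 22.2
tool_pos: [0.4635, -0.3168, 0.0587]
tcp_rot: [0.707, 0.707, -0.0, 0.0]
contact_force: [-4.9, 2.0, 7.3]
grip_width: 0.0477
finger_force: 40.1
```

```bash
python3 st.py
```

```text
t 22.2 p [ 0.4635 -0.3168  0.0587] yaw 90.0 z [-0.    -0.001 -1.   ] q [ 0.86  0.57 -0.47  1.89  0.36  0.77  0.2 ] F [-4.9  2.   7.3] w 0.04770266059636773 ff 40.056251601854456
```

Seated. Release, rise and check everything.

Request:
advance(steps=[0, 0, 0, 0, 0, 0, 0, 0, 0, 0, 0, 0, 0, 0, 0, 0, 0, 0, 0, 0, 0, 0, 0, 0, 0, 0, 0, 0, 0, 0, 0, 0, 0, 0, 0, 0, 0, 0, 0, 0, 0, 0], aperture=0.088)

```text
clock: 22.9
tool_pos: [0.4636, -0.3168, 0.0576]
tcp_rot: [0.707, 0.707, -0.0, -0.0]
contact_force: [-0.7, 0.5, -0.5]
grip_width: 0.088
finger_force: 0.0
```

Request:
advance(steps=[0, 0, -0.02, 0, 0, 0, 0, 0, -0.05, 0, 0, 0, 0, 0, -0.1, 0, 0, 0, 0, 0, -0.14, 0, 0, 0, -0.05, -0.02, -0.18, 0, 0, 0, -0.1, -0.04, -0.18, 0, 0, 0, -0.15, -0.06, -0.18, 0, 0, 0, -0.2, -0.09, -0.18, 0, 0, 0, -0.2, -0.09, -0.18, 0, 0, 0, -0.2, -0.09, -0.18, 0, 0, 0])

```text
clock: 23.9
tool_pos: [0.3691, -0.5217, 0.2368]
tcp_rot: [0.71, 0.704, -0.001, -0.0]
contact_force: [-0.5, -0.2, -0.2]
grip_width: 0.0878
finger_force: 0.0
```

```bash
python3 top.py 0.134 0.635 -0.181; python3 top.py 0.098 0.618 -0.012;  python3 top.py 0.056 0.4635 -0.317 top2.png; python3 st.py
```

```text
202
cloud ((0.6354753971099854, -0.18084758520126343), 0.025221318006515503) ray [ 0.6348 -0.18    0.134 ] z 0.13398195081502684 tilt 0.009415277523462828
257
cloud ((0.6163562536239624, -0.01251605711877346), 0.02882646769285202) ray [ 0.6157 -0.0119  0.098 ] z 0.09758974141689802 tilt 0.009625089723846347
134
cloud ((0.4626925587654114, -0.314508855342865), 0.02557327225804329) ray [ 0.4631 -0.3139  0.056 ] z 0.0561302623146801 tilt 0.009526379516429095
t 24.05 p [ 0.3742 -0.5158  0.2374] yaw 90.04 z [ 0.     0.001 -1.   ] q [ 1.19  0.48 -0.47  1.54  0.22  1.18  0.69] F [ 0.1  0.3 -0.3] w 0.08777541704348728 ff 0.0
```

View pics/top2.png

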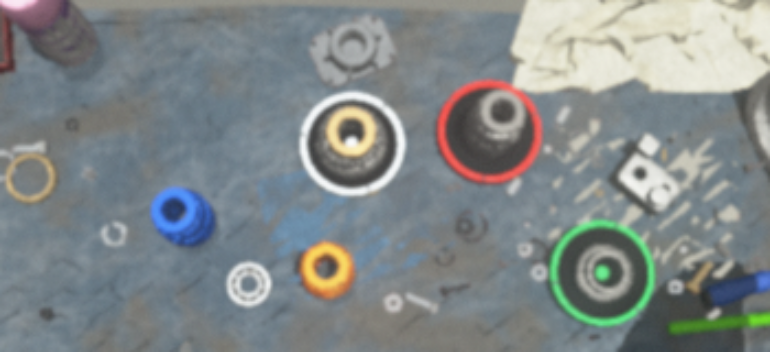

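The top view shows all three gears upright and within about 3 mm of their stand centres: tall on red (490,130), double on white (352,143), low on green (603,272). The bearing (248,285), ring (30,178) and pump (648,173) show no visible shift. Handing in.

```bash
python3 -c "
from cell import robot
print(robot.close_job())"
```

```text
the job is handed in; nothing more can be done
None
```

The job is handed in at about 24 s of the 91 s allowed: the tall gear is on the red stand, the double gear on the white and the low gear on the green, each upright and within about 3 mm of centre, with no visible change to the bearing, ring or pump.

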